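# Tap the drying brushes home, longest first

## Task

The three wooden makeup brushes hanging in the mint drying holder have ridden up in their holes. With the fingertips, tap each one gently down on its upper end until the collar round it has sunk into its well, level with the holder's deck or deeper: the longest brush first, then the middle one, then the shortest. Only touch them, never pull a brush up or press hard, leave everything else where it is, and finish clear of it all.

Things in the scene. Friction and masses are not known exactly. Their poses are not given: they have to be found in the camera images.
- holder: mint silicone brush holder, fixed: foot and deck both 110 mm (x) by 220 mm (y), end walls between, deck top 90 mm above the table. Origin: centre of underside, on the table. Holes at (x, y) = (18, -65), (-20, 0), (18, 65) mm, each with a well 24 mm across, 16 mm deep for a brush's collar (20 mm across, 6 mm thick); which brush is in which hole varies
- brush_long (a joint): m, how far this brush's collar is pushed down: 0 = upper face of its collar 20 mm above the deck, 0.020 = level with the deck, 0.030 = collar on the well's floor (hard stop); starts between 0 and 0.008. Takes about 2 N the whole way; the collar stays where it is left and could be pulled up (negative)
- brush_long_top (a point): upper end of the longest brush (pale handle 11-13 mm thick, ending in an 18 mm ball), 114 mm above the underside of its collar, so 198 mm above the table untouched with the collar level with the deck, 12 to 20 mm higher at the start. Upright, bristles below. The handle is sprung in its collar: gives 0.7 mm per N (1.3 mm while the collar slides), 12 mm at most, and returns when let go
- brush_mid (a joint): m, how far this brush's collar is pushed down: 0 = upper face of its collar 20 mm above the deck, 0.020 = level with the deck, 0.030 = collar on the well's floor (hard stop); starts between 0 and 0.008. Takes about 2 N the whole way; the collar stays where it is left and could be pulled up (negative)
- brush_mid_top (a point): upper end of the middle-length brush (pale handle ending in a flat disc 22 mm across), 90 mm above the underside of its collar, so 174 mm above the table untouched with the collar level with the deck, 12 to 20 mm higher at the start. Upright, bristles below. The handle is sprung in its collar: gives 0.7 mm per N (1.3 mm while the collar slides), 12 mm at most, and returns when let go
- brush_short (a joint): m, how far this brush's collar is pushed down: 0 = upper face of its collar 20 mm above the deck, 0.020 = level with the deck, 0.030 = collar on the well's floor (hard stop); starts between 0 and 0.008. Takes about 2 N the whole way; the collar stays where it is left and could be pulled up (negative)
- brush_short_top (a point): upper end of the shortest brush (pale handle ending in a plain 15 mm barrel, flat on top), 66 mm above the underside of its collar, so 150 mm above the table untouched with the collar level with the deck, 12 to 20 mm higher at the start. Upright, bristles below. The handle is sprung in its collar: gives 0.7 mm per N (1.3 mm while the collar slides), 12 mm at most, and returns when let go
- tin: bystander: flat round aluminium tin of bobby pins with a screw-top lid, 71 mm across, 42 mm tall, standing on the table beside one end of the holder. Loose; origin: centre of its underside
- tray: bystander: heart-shaped mirror tray, glass on a dark metal back, about 120 mm by 165 mm and 9 mm thick, lying flat on the table off the other end of the holder. Loose; origin: centre of its underside
- comb: bystander: flat brown comb, 120 mm long, 6 mm thick, lying on the tray. Loose; origin: centre of its underside
- lipstick: bystander: closed lipstick, 22 mm across, 73 mm tall, standing on the table close in front of the holder (robot side). Loose; origin: centre of its underside
- polish: bystander: nail-polish bottle, 34 mm across, 69 mm tall with its slim black cap, standing close behind the holder (far side). Loose; origin: centre of its underside
- compact: bystander: round black powder compact, 76 mm across, 17 mm thick, lying flat behind the holder. Loose; origin: centre of its underside
- bangles: bystander: stack of brass bangles, a ring 68 mm across and 30 mm tall, lying behind the holder. Loose; origin: centre of its underside

How it is judged:
By the outcome, as a careful person would: the job done as asked, in the order asked, and still so for the second after the job is handed in, with the robot touching nothing.
It also fails if it takes over 43 s, if anything falls off the work surface, if the arm or the gripper's body presses on something with over 40 N, if the wrist force passes 120 N, or if a joint passes its speed limit or range.

## Robot

A 6-joint arm with a two-finger parallel gripper is mounted at the origin on the work surface. World frame = base frame: x ahead of the robot, y to its left, z up, the work surface at z = 0. Lengths are in m, angles in rad, forces in N, time in s.
With the tool pointing down it reaches from about 0.35 to 0.85 m from the base axis. Payload 8.1 kg.
Tool frame: the origin (TCP) lies between the finger pads; the fingertips stand 11 mm ahead of it and the grasp point (between the pads) lies 8 mm behind it (robot.tips_ahead is the distance from the TCP to the fingertips, in m); z points along the fingers, y is the line along which they close (so a half turn about z gives the same grasp; the last joint's range is limited). The gripper opens to 93 mm and grips with 3 to 60 N. Pads are 15 mm wide; open, the fingers measure 128 mm over their backs; the gripper's body (75 mm by 188 mm) begins 65 mm behind the grasp point.
Start: joints at [-1.27, 0.13, 1.488, -0, 1.523, -0.085], TCP at [0.226, -0.556, 0.23] pointing down, gripper open.
Joint ranges: [-2.96, 2.96], [-0.89, 2.26], [0.02, 2.5], [-1.34, 4.48], [0, 2.73], [-2.66, 2.66]. Speed limits (rad/s): [2.39, 2.39, 2.79, 3.14, 3.14, 3.14].

## Interface

Orientations are given as a rotation vector (axis times angle).
In Python, from plant import robot gives the robot as it stands. The module is installed in compiled form; this text tells all that it offers.
- The arm moves only by the tool move_arm, never from a script. Its argument "deltas" is one flat list of numbers, 7 for each row, row after row: the shift along the tool's x, y, z in m, then the turn, a rotation vector about the tool's x, y, z in rad, then the opening, from 0 (shut) to 1 (fully open). A call has 1 to 12 rows; each row is the pose to reach, as a shift and turn from the pose commanded when the call began, along the tool's axes at that moment; what a row does not reach only later rows make up. A row lasts 1/8 s, in which the tool goes at most 62.5 mm and 10.7 degrees, less where a joint would pass 70% of its speed; a pose out of reach is approached as far as the arm can. A call with a gripper value outside its range is refused whole. The fingers move at their own pace and stop on an object; "squeeze" is the grip in N (left out, the last holds). Time passes only in rows, so rows that repeat a pose let the fingers close. It gives the time, the measured TCP pose, the force, the opening and the grip force at its end, in the units of the state.
- robot.read_state(): the state, without advancing time (a new reading comes with each control period).
- robot.read_camera(name): name is "side" or "top"; returns (picture, depth): 400x640x3 uint8, red, green, blue; 400x640 float32, m along the optical axis (not along the pixel's ray), 0 where there is no reading.
- robot.camera_model(name): a dict with "K" (3x3 intrinsics, pixels), "R" (3x3) and "t" (3): a world point X has camera coordinates R X + t. Camera axes: x right, y down, z forward; pixel columns grow to the right and rows downward; lengths in m; the calibration is good to about 2 mm. A picture is of the moment at which its call begins. camera_model takes no time and is no camera call.
- robot.close_job(): hands the job in; it is judged then, once.
Trained networks look in the newest picture that a camera, given by its name, has taken for a name from the list of things; names that differ only in an ending like _2 or _b are one class to them, and where a whole thing is asked for, a point or a joint stands for the part that bears it (a point fixed in the world has none). Each returns a list of dicts, best first, with "confidence" (0 to 1); they miss things now and then, are a little off and sometimes report something else, mostly with a low value. They report only what shows in the picture. A call takes as long as a camera call.
- robot.recognise(camera, label): "uv" ([column, row] in pixels, amid what is visible of it).
The state is a dict: "t": time; "q": joint angles; "dq": joint speeds; "joint_torque": joint torques, N m; "tool_pos": TCP position; "orientation": TCP orientation; "force": force on the tool from outside, world axes, zero at the start; "wrist_torque": the same for the moment, N m; "opening": finger opening in m; "gripper_force": force on a finger pad.
Only numpy, scipy, OpenCV 4.12 (cv2) and the standard library are available. Lean on these libraries where they do the work, as an engineer would, in place of code of your own. Each camera call takes 0.05 s, during which the arm holds its last target. There are 200 camera calls.

## Working session

There is one attempt and no reset: what is moved stays moved. The work goes in short steps, Python scripts to look and compute and a tool call to move; the robot and the scene stay as the last step left them, time stands still between calls to the robot, and variables do not carry over. Pictures are saved under pics/ and viewed, at most 10 in all, crops included, and the job is handed in when it is done.

Besides the shell and the picture viewer there is one more tool, called as name(argument=value, ...) on one line, values as JSON. move_arm: Moves the arm, as the interface text tells. Its arguments: {"type":"object","properties":{"deltas":{"type":"array","items":{"type":"number"}},"squeeze":{"type":"number"}},"required":["deltas"]}

```bash
mkdir -p pics; cat > h.py <<'E'
import numpy as np, cv2
from plant import robot
def world(cam,u,v,d):
    m=robot.camera_model(cam);K,R,t=[np.array(m[k]) for k in "KRt"]
    return R.T@(np.linalg.inv(K)@[u,v,1]*d-t)
def cloud(cam,dep):
    m=robot.camera_model(cam);K,R,t=[np.array(m[k]) for k in "KRt"]
    v,u=np.mgrid[:400,:640]
    p=np.stack([u,v,np.ones_like(u)],-1)@np.linalg.inv(K).T*dep[...,None]
    return (p-t)@R
E
python3 - <<'E'
from h import *
ims=[]
for c in("top","side"):
    im,d=robot.read_camera(c);np.save(c+"_d.npy",d);P=cloud(c,d);cv2.imwrite(c+"_full.png",im[...,::-1])
    print(c)
    for l in("holder","brush_long_top","brush_mid_top","brush_short_top","brush_long","brush_mid","brush_short","tin","lipstick","polish"):
        for r in robot.recognise(c,l)[:2]:
            u,v=np.round(r["uv"]).astype(int);print(l,round(r["confidence"],2),u,v,P[v,u].round(3))
    cv2.imwrite(f"pics/{c}1.png",im[...,::-1])
print(robot.read_state(),robot.tips_ahead)
E
```

```text
top
holder 0.78 339 239 [ 0.473 -0.002  0.208]
brush_long_top 0.53 339 243 [ 0.465 -0.002  0.212]
brush_mid_top 0.59 425 253 [ 0.437 -0.242  0.01 ]
brush_mid_top 0.56 372 236 [ 0.479 -0.076  0.185]
brush_long 0.5 340 242 [ 0.467 -0.004  0.213]
brush_mid 0.47 372 239 [ 0.472 -0.075  0.188]
brush_short 0.4 316 217 [0.524 0.045 0.165]
tin 0.7 281 210 [0.553 0.133 0.039]
tin 0.56 374 234 [ 0.483 -0.081  0.185]
polish 0.5 337 235 [ 0.485 -0.006  0.091]
polish 0.45 338 198 [ 0.578 -0.012  0.068]
side
holder 0.7 370 226 [0.475 0.052 0.086]
brush_long_top 0.6 382 185 [0.467 0.002 0.158]
brush_mid_top 0.59 387 156 [ 0.479 -0.077  0.185]
brush_short_top 0.59 347 201 [0.525 0.054 0.137]
brush_long 0.76 382 191 [0.466 0.004 0.145]
brush_mid 0.51 387 163 [ 0.461 -0.003  0.208]
brush_short 0.59 349 205 [0.522 0.052 0.127]
tin 0.64 384 184 [0.463 0.001 0.16 ]
tin 0.63 318 269 [0.546 0.165 0.039]
lipstick 0.62 427 238 [ 0.365 -0.011  0.04 ]
polish 0.37 383 186 [0.464 0.005 0.158]
{'t': 1.1, 'q': array([-1.27039633e+00,  1.30368763e-01,  1.48819524e+00, -3.09818602e-05,
        1.52300611e+00, -8.54173732e-02]), 'dq': array([-8.83803780e-05,  3.60623784e-05,  1.46026167e-04, -1.29596642e-03,
        5.20683673e-04, -5.28588979e-04]), 'joint_torque': array([-9.11331372e-04, -5.59773695e+01, -4.92065692e+01,  7.67046749e-02,
        2.28813558e-02,  2.23579866e-05]), 'tool_pos': array([ 0.22579224, -0.55590034,  0.22965651]), 'orientation': array([ 3.08329277e+00,  6.02286004e-01, -4.45315944e-05]), 'force': array([-0.38681829,  0.23191927,  0.34966528]), 'wrist_torque': array([-0.02207109,  0.0311006 , -0.01162041]), 'gripper_force': 0.0, 'opening': 0.09284853632809895} 0.011
```

View pics/top1.png

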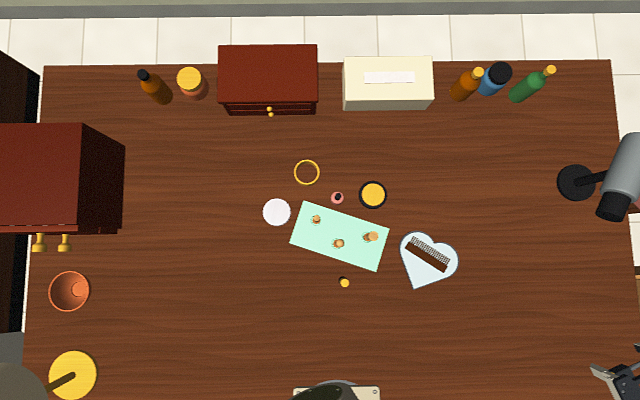

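View pics/side1.png

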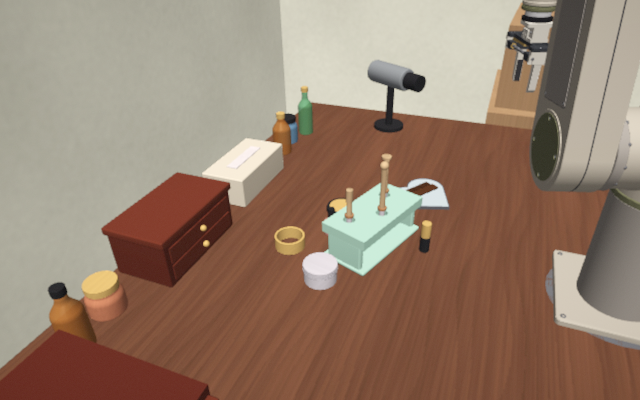

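The top view shows the brushes at about (316,219) short, (339,243) long and (371,237) mid. The tin is at the left end, the tray at the right and the lipstick in front at (344,282). Next I'll refine the positions by fitting the hole pattern.

```bash
python3 - <<'E'
from h import *
from scipy.spatial.transform import Rotation as Ro
A={}
for c in("top","side"):
    P=cloud(c,np.load(c+"_d.npy"))
    for n,g in dict(long=(.466,-.003),mid=(.479,-.077),short=(.525,.048)).items():
        m=(np.hypot(P[...,0]-g[0],P[...,1]-g[1])<.025)&(P[...,2]>.115)&(P[...,2]<.25)
        q=P[m]; 
        zt=np.percentile(q[:,2],97);s=q[q[:,2]>zt-.005]
        print(c,n,len(q),"top z",zt.round(4),"xy top mean",s[:,:2].mean(0).round(4),"mid",((s.min(0)+s.max(0))/2)[:2].round(4),"n",len(s),"all mid",((q.min(0)+q.max(0))/2)[:2].round(4))
        if c=="top":A[n]=((s.min(0)+s.max(0))/2)[:2]
# deck
P=cloud("top",np.load("top_d.npy"));m=(abs(P[...,2]-.09)<.006)&(np.hypot(P[...,0]-.49,P[...,1])<.16)
q=P[m][:,:2].astype(np.float32);r=cv2.minAreaRect(q*1000);print("deck",r,P[m][:,2].mean())
c=np.array(r[0])/1000
for a in (r[2],r[2]-90,r[2]+90):
    if abs(a)<45:
        R=Ro.from_euler("z",a,degrees=True).as_matrix()[:2,:2]
        print(a,[(c+R@h).round(4) for h in np.array([(18,-65),(-20,0),(18,65)])/1000])
H=np.array([(18,-65),(-20,0),(18,65)])/1000;B=np.array([A["mid"],A["long"],A["short"]])
rr,rms=Ro.align_vectors(np.c_[B-B.mean(0),np.zeros(3)],np.c_[H-H.mean(0),np.zeros(3)])
print("fit",rr.as_euler("xyz",degrees=True),rms,(rr.apply(np.c_[H-H.mean(0),np.zeros(3)])[:,:2]+B.mean(0)).round(4))
print(Ro.from_rotvec(robot.read_state()["orientation"]).as_matrix().round(4))
E
```

```text
top long 57 top z 0.2131 xy top mean [ 0.4657 -0.0046] mid [ 0.4656 -0.0051] n 34 all mid [ 0.4656 -0.0052]
top mid 91 top z 0.1897 xy top mean [ 0.4798 -0.0789] mid [ 0.4798 -0.079 ] n 79 all mid [ 0.4798 -0.079 ]
top short 39 top z 0.1648 xy top mean [0.5225 0.0433] mid [0.5229 0.0428] n 32 all mid [0.5221 0.0428]
side long 245 top z 0.2085 xy top mean [0.4658 0.0015] mid [4.66e-01 2.00e-04] n 32 all mid [0.466  0.0008]
side mid 90 top z 0.1861 xy top mean [ 0.481  -0.0732] mid [ 0.4816 -0.0738] n 47 all mid [ 0.4816 -0.0738]
side short 139 top z 0.1607 xy top mean [0.5235 0.0491] mid [0.5238 0.0465] n 29 all mid [0.524  0.0468]
deck ((484.3549499511719, -12.361251831054688), (219.7745819091797, 109.4261703491211), 70.73760986328125) 0.08972865291038068
-19.26239013671875 [array([ 0.4799, -0.0797]), array([ 0.4655, -0.0058]), array([0.5228, 0.0431])]
fit [  0.           0.         -19.55526063] 0.0006440841668099538 [[ 0.4796 -0.0792]
 [ 0.4656 -0.0053]
 [ 0.5231  0.0433]]
[[ 0.9265  0.3763 -0.    ]
 [ 0.3763 -0.9265 -0.    ]
 [-0.      0.     -1.    ]]
```

move_arm(deltas=[0.02,-0.02,-0.03,0,0,0,0,0.063,-0.062,-0.03,0,0,0,0,0.106,-0.104,-0.03,0,0,0,0,0.149,-0.146,-0.03,0,0,0,0,0.192,-0.188,-0.03,0,0,0,0,0.235,-0.23,-0.03,0,0,0,0,0.278,-0.272,-0.03,0,0,0,0,0.321,-0.314,-0.03,0,0,0,0,0.364,-0.356,-0.03,0,0,0,0,0.4,-0.391,-0.03,0,0,0,0,0.43,-0.421,-0.03,0,0,0,0,0.43,-0.421,-0.03,0,0,0,0])

```text
t: 2.6
tool_pos: [0.4663, -0.0016, 0.2596]
orientation: [-3.082, -0.609, -0.0]
force: [0.0, -0.9, 0.4]
opening: 0.0004
gripper_force: 0.0
```

move_arm(deltas=[0,0,0.02,0,0,0,0,0,0,0.028,0,0,0,0,0,0,0.032,0,0,0,0,0,0,0.036,0,0,0,0,0,0,0.04,0,0,0,0,0,0,0.044,0,0,0,0,0,0,0.044,0,0,0,0])

```text
t: 3.48
tool_pos: [0.4658, -0.0041, 0.2155]
orientation: [3.083, 0.602, -0.0]
force: [-0.2, -0.5, 1.1]
opening: 0.0004
gripper_force: 0.6
```

move_arm(deltas=[0,0,0.003,0,0,0,0,0,0,0.006,0,0,0,0,0,0,0.009,0,0,0,0,0,0,0.012,0,0,0,0,0,0,0.0125,0,0,0,0,0,0,0.0125,0,0,0,0])

```text
t: 4.22
tool_pos: [0.4658, -0.004, 0.2031]
orientation: [3.083, 0.602, -0.0]
force: [-0.5, -1.8, 0.6]
opening: 0.0007
gripper_force: 0.6
```

```bash
python3 - <<'E'
from h import *
im,d=robot.read_camera("side");s=robot.read_state();print(s["force"],s["tool_pos"],s["wrist_torque"])
cv2.imwrite("pics/s2.png",cv2.resize(im[60:280,260:500,::-1],None,fx=2.5,fy=2.5,interpolation=cv2.INTER_CUBIC))
E
```

```text
[-0.61298331 -0.8102394   1.37502013] [ 0.46576533 -0.00403154  0.20314512] [-0.1566938   0.03306008 -0.0046652 ]
```

View pics/s2.png

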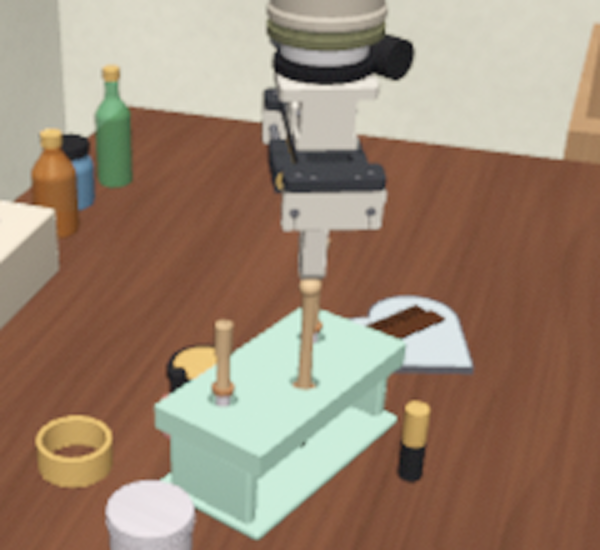

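The long brush's collar has disappeared into its well, and the other two collars still stand proud. I'll lift and go to the mid brush.

move_arm(deltas=[0,0,-0.015,0,0,0,0,0,0,-0.03,0,0,0,0,-0.0072,0.0367,-0.03,0,0,0,0,-0.0145,0.0734,-0.03,0,0,0,0,-0.0145,0.0734,-0.03,0,0,0,0,-0.0145,0.0734,-0.015,0,0,0,0,-0.0145,0.0734,-0.006,0,0,0,0,-0.0145,0.0734,-0.002,0,0,0,0,-0.0145,0.0734,0.002,0,0,0,0,-0.0145,0.0734,0.006,0,0,0,0,-0.0145,0.0734,0.01,0,0,0,0,-0.0145,0.0734,0.01,0,0,0,0])

```text
t: 5.78
tool_pos: [0.48, -0.0774, 0.193]
orientation: [-3.083, -0.602, -0.0]
force: [0.7, -0.4, 1.5]
opening: 0.0003
gripper_force: 0.5
```

move_arm(deltas=[0,0,0.003,0,0,0,0,0,0,0.006,0,0,0,0,0,0,0.009,0,0,0,0,0,0,0.012,0,0,0,0,0,0,0.0145,0,0,0,0,0,0,0.0145,0,0,0,0])

```text
t: 6.52
tool_pos: [0.4799, -0.0775, 0.1784]
orientation: [-3.083, -0.602, 0.0]
force: [0.4, 0.9, 1.2]
opening: 0.0005
gripper_force: 0.6
```

```bash
python3 - <<'E'
from h import *
im,d=robot.read_camera("side");s=robot.read_state();print(s["force"],s["tool_pos"],s["wrist_torque"])
cv2.imwrite("pics/s3.png",cv2.resize(im[60:280,260:500,::-1],None,fx=2.5,fy=2.5,interpolation=cv2.INTER_CUBIC))
E
```

```text
[-0.25876996  0.45004164  1.70168351] [ 0.47994878 -0.07751944  0.1785499 ] [ 0.12822976 -0.06922656 -0.03986136]
```

View pics/s3.png

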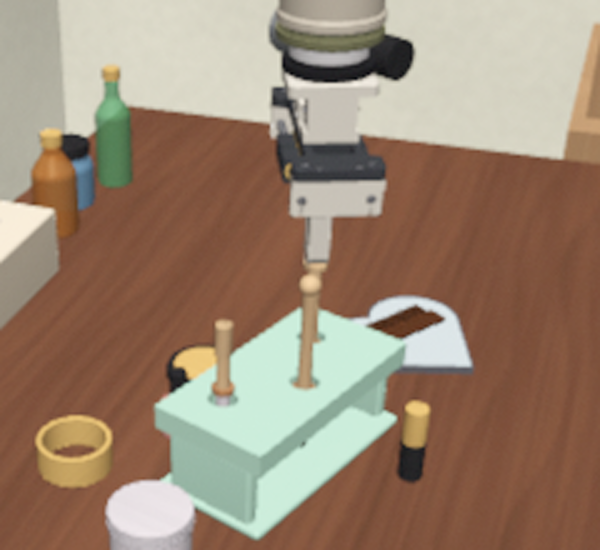

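Mid is down too; only the short collar is still proud.

move_arm(deltas=[0,0,-0.02,0,0,0,0,0,0,-0.06,0,0,0,0,0.0286,-0.0323,-0.06,0,0,0,0,0.0571,-0.0645,-0.06,0,0,0,0,0.0857,-0.0968,-0.06,0,0,0,0,0.0857,-0.0968,-0.06,0,0,0,0,0.0857,-0.0968,-0.03,0,0,0,0,0.0857,-0.0968,-0.01,0,0,0,0,0.0857,-0.0968,-0.003,0,0,0,0,0.0857,-0.0968,0.001,0,0,0,0,0.0857,-0.0968,0.005,0,0,0,0,0.0857,-0.0968,0.009,0,0,0,0])

```text
t: 8.07
tool_pos: [0.5235, 0.0443, 0.1704]
orientation: [3.083, 0.602, 0.002]
force: [0.3, -1.3, 2.4]
opening: 0.0006
gripper_force: 0.9
```

move_arm(deltas=[0,0,0.003,0,0,0,0,0,0,0.006,0,0,0,0,0,0,0.009,0,0,0,0,0,0,0.012,0,0,0,0,0,0,0.015,0,0,0,0,0,0,0.015,0,0,0,0])

```text
t: 8.82
tool_pos: [0.5227, 0.0445, 0.1542]
orientation: [-3.083, -0.602, 0.001]
force: [1.1, -0.4, 1.2]
opening: 0.0006
gripper_force: 0.6
```

```bash
python3 - <<'E'
from h import *
s=robot.read_state();print(s["force"],s["tool_pos"],s["wrist_torque"])
E
```

```text
[ 1.14855333 -0.42460719  1.20435687] [0.52270806 0.04452839 0.15423248] [-0.11252387 -0.13348863  0.0055267 ]
```

move_arm(deltas=[0,0,-0.03,0,0,0,0,0,0,-0.08,0,0,0,0,0,0,-0.12,0,0,0,0,-0.041,0.037,-0.12,0,0,0,0,-0.082,0.073,-0.12,0,0,0,0,-0.123,0.11,-0.12,0,0,0,0,-0.164,0.146,-0.12,0,0,0,0,-0.205,0.183,-0.12,0,0,0,0,-0.246,0.22,-0.12,0,0,0,0,-0.287,0.256,-0.12,0,0,0,0,-0.287,0.256,-0.12,0,0,0,0,-0.287,0.256,-0.12,0,0,0,0])

```text
t: 10.32
tool_pos: [0.3533, -0.3002, 0.2743]
orientation: [-3.082, -0.601, 0.0]
force: [-0.1, 0.3, 0.1]
opening: 0.0005
gripper_force: 0.0
```

```bash
python3 - <<'E'
from h import *
for c in("top","side"):
    im,d=robot.read_camera(c);P=cloud(c,d)
    for n,g in dict(long=(.466,-.003),mid=(.48,-.077),short=(.523,.045)).items():
        m=(np.hypot(P[...,0]-g[0],P[...,1]-g[1])<.025)&(P[...,2]>.105)&(P[...,2]<.25)
        print(c,n,np.percentile(P[m][:,2],97).round(4))
print(robot.read_state()["force"])
cv2.imwrite("pics/s4.png",cv2.resize(im[130:270,290:450,::-1],None,fx=4,fy=4,interpolation=cv2.INTER_CUBIC))
E
```

```text
top long 0.1944
top mid 0.1696
top short 0.1449
side long 0.189
side mid 0.1664
side short 0.1419
[ 1.00252535  0.04406616 -0.38153677]
```

View pics/s4.png

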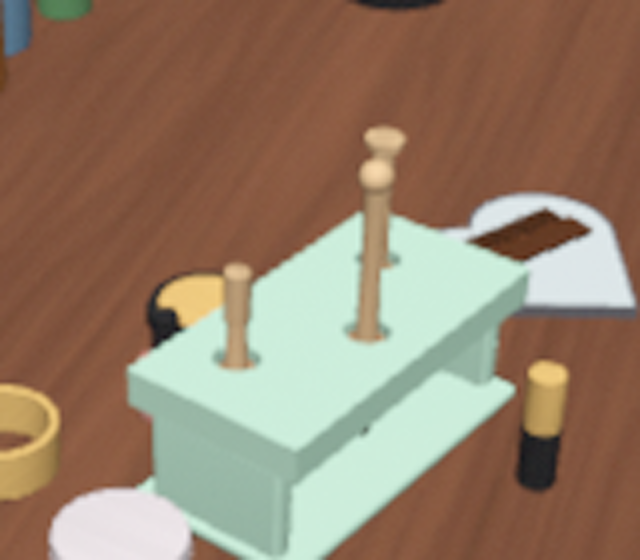

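All three collars sit below the deck. The tops are at about 0.193, 0.169 and 0.144 m, against level marks of 0.198, 0.174 and 0.150 m, and nothing else has moved.

```bash
python3 -c "
from plant import robot
print(robot.close_job())"
```

```text
the job is handed in; nothing more can be done
None
```

I tapped the three brushes down in order (long, middle, short), and each collar now sits about 4–6 mm below the deck; the arm is clear of everything, and the job was handed in with about 10 s on the clock.

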